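# Pack globe lamps in deep cartons along the bench stop

### The job

Get the lamp cartons ready on the packing bench: push the three cartons, one of which already holds a lamp, back against the wooden stop, so that they make one straight row, each square against the stop. Put one of the two loose globe lamps in each empty carton, cap up: they are glass, so lower each one gently until it stands on the carton's floor before letting go, never drop or press it. Leave the tape roll and the screw jar where they are, and keep the lamp that is already packed standing in its carton.

Things in the scene. Friction and masses are not known exactly. Their poses are not given: they have to be found in the camera images.
- stop: fixed wooden stop bar on the bench, 500 mm long (along its y), 20 mm thick (along its x), 45 mm high. Origin: centre of its underside; x points away from the robot, so its face towards the cartons is at x = -10 mm. A carton square against it has its origin at x = -75 mm in this frame.
- carton_a: One of the two empty cartons: open-topped deep cardboard carton, 130 x 130 mm outside, 100 mm high, walls and floor 4 mm thick (inside 122 x 122 mm, 96 mm deep), about 0.3 kg, loose on the bench. Paper label on the side away from the stop. Origin: centre of its underside; x points through the wall that faces the stop, z up. 
- carton_b: The other empty carton, same as carton_a: open-topped deep cardboard carton, 130 x 130 mm outside, 100 mm high, walls and floor 4 mm thick (inside 122 x 122 mm, 96 mm deep), about 0.3 kg, loose on the bench. Paper label on the side away from the stop. Origin: centre of its underside; x points through the wall that faces the stop, z up. 
- carton_full: The carton that already holds a lamp; same shape as the others: open-topped deep cardboard carton, 130 x 130 mm outside, 100 mm high, walls and floor 4 mm thick (inside 122 x 122 mm, 96 mm deep), about 0.3 kg, loose on the bench. Paper label on the side away from the stop. Origin: centre of its underside; x points through the wall that faces the stop, z up. 
- lamp_a: One of the two loose lamps standing on the bench: globe lamp (light bulb): round opal-white glass globe 62 mm in diameter with a small flat (26 mm across) at the bottom on which it stands, and a grey metal screw cap on top, a plain 27 mm diameter cylinder reaching from 61 to 87 mm above the underside; 89 mm tall in all, about 60 g. Origin: centre of its underside; z points up through the cap. 
- lamp_b: The other loose lamp: globe lamp (light bulb): round opal-white glass globe 62 mm in diameter with a small flat (26 mm across) at the bottom on which it stands, and a grey metal screw cap on top, a plain 27 mm diameter cylinder reaching from 61 to 87 mm above the underside; 89 mm tall in all, about 60 g. Origin: centre of its underside; z points up through the cap. 
- lamp_packed: The lamp already standing in carton_full: globe lamp (light bulb): round opal-white glass globe 62 mm in diameter with a small flat (26 mm across) at the bottom on which it stands, and a grey metal screw cap on top, a plain 27 mm diameter cylinder reaching from 61 to 87 mm above the underside; 89 mm tall in all, about 60 g. Origin: centre of its underside; z points up through the cap. 
- tape_roll: Bystander: roll of clear parcel tape lying flat, 76 mm outside diameter, 52 mm hole, 45 mm high. Origin: centre of its underside.
- screw_jar: Bystander: small grey jar with a black lid, 54 mm in diameter, 52 mm high. Origin: centre of its underside.
There are look-alikes about, which are no part of the job. What is shaped like the carton_b but blue is not meant.

How it is judged:
At the end, for the whole second after the job is handed in: All three cartons upright, at most 9 mm off the stop and within 0.1 rad of square to it, within its length; one lamp standing on the floor of each carton (the packed one still in its own), caps up within 0.3 rad; all at rest (x of carton_a in the frame of stop between -0.084 and 0 m and y of carton_a in the frame of stop between -0.23 and 0.23 m and angle between the x axis of each of carton_a, carton_b, carton_full and the x axis of stop, either way round below 0.1 rad and angle between each of carton_a, carton_b, carton_full's own z axis and vertical below 0.1 rad and linear speed of each of carton_a, carton_b, carton_full below 0.02 m/s and x of carton_b in the frame of stop between -0.084 and 0 m and y of carton_b in the frame of stop between -0.23 and 0.23 m and x of carton_full in the frame of stop between -0.084 and 0 m and y of carton_full in the frame of stop between -0.23 and 0.23 m and angle between each of lamp_a, lamp_b, lamp_packed's own z axis and vertical below 0.3 rad and linear speed of each of lamp_a, lamp_b, lamp_packed below 0.03 m/s and horizontal distance between lamp_packed and carton_full below 0.048 m and height (world z) of lamp_packed below 0.02 m and (((horizontal distance between lamp_a and carton_a below 0.048 m and height (world z) of lamp_a below 0.02 m) and (horizontal distance between lamp_b and carton_b below 0.048 m and height (world z) of lamp_b below 0.02 m)) or ((horizontal distance between lamp_a and carton_b below 0.048 m and height (world z) of lamp_a below 0.02 m) and (horizontal distance between lamp_b and carton_a below 0.048 m and height (world z) of lamp_b below 0.02 m)))); the robot touches nothing.
It fails at once if a lamp was let fall (faster than 0.5 m/s out of the fingers, a drop of more than about 13 mm) ((contact force between lamp_a and the fingers below 0.02 N and linear speed of lamp_a above 0.5 m/s) or (contact force between lamp_b and the fingers below 0.02 N and linear speed of lamp_b above 0.5 m/s) or (contact force between lamp_packed and the fingers below 0.02 N and linear speed of lamp_packed above 0.5 m/s)).
It fails at once if a lamp tipped over (more than 60 degrees) (angle between any of lamp_a, lamp_b, lamp_packed's own z axis and vertical above 1.05 rad).
It fails at once if a lamp struck or was pressed against a carton with more than 20 N (contact force between any of lamp_a, lamp_b, lamp_packed and carton_a above 20 N or contact force between any of lamp_a, lamp_b, lamp_packed and carton_b above 20 N or contact force between any of lamp_a, lamp_b, lamp_packed and carton_full above 20 N).
It fails at once if the tape roll or the screw jar was moved more than 25 mm (distance of any of tape_roll, screw_jar from where it was at the start of the episode above 0.025 m).
It fails at once if a carton was tipped more than 0.5 rad (angle between any of carton_a, carton_b, carton_full's own z axis and vertical above 0.5 rad).
It also fails if it takes over 72 s, if anything falls off the work surface, if the arm or the gripper's body presses on something with over 40 N, if the wrist force passes 120 N, or if a joint passes its speed limit or range.

### The arm

A 6-joint arm with a two-finger parallel gripper is mounted at the origin on the work surface. World frame = base frame: x ahead of the robot, y to its left, z up, the work surface at z = 0. Lengths are in m, angles in rad, forces in N, time in s.
With the tool pointing down it reaches from about 0.325 to 0.875 m from the base axis. Payload 4.4 kg.
Tool frame: the origin (TCP) lies where the fingers leave the gripper's body, on its centre line; the fingertips stand 73 mm ahead of it and the grasp point (between the pads) lies 54 mm ahead of it (bot.grip_depth is the distance from the TCP to the grasp point, in m); z points along the fingers, y is the line along which they close (so a half turn about z gives the same grasp; the last joint's range is limited). The gripper opens to 85 mm and grips with 20 to 120 N. Pads are 22 mm wide; open, the fingers measure 114 mm over their backs; the gripper's body (76 mm by 85 mm) begins 54 mm behind the grasp point. The pads swing forward as they close: fully open they stand 13 mm farther back than shut.
Start: joints at [-1.474, 0.207, 1.542, -0, 1.393, -0.15], TCP at [0.141, -0.557, 0.304] pointing down, gripper open.
Joint ranges: [-2.73, 2.73], [-0.86, 2.22], [0.23, 2.46], [-1.11, 4.25], [0.08, 2.63], [-2.82, 2.82]. Speed limits (rad/s): [2.79, 2.79, 3.14, 3.14, 3.14, 3.14].

### API

Orientations are given as a rotation vector (axis times angle).
In Python, from station import bot gives the robot as it stands.
- The arm moves only by the tool step_arm, never from a script. Its argument "series" is a list of rows, each a list of 7 numbers: the shift along the tool's x, y, z each as a share of 150 mm, from -1 to 1, then the turn, a rotation vector about the tool's x, y, z each as a share of pi rad, from -1 to 1, then the closure, from 0 (fully open) to 1 (shut). In form: [[dx, dy, dz, rx, ry, rz, hand], ...]. A call has 1 to 12 rows; each row is the pose to reach, as a shift and turn from the pose commanded when the call began, along the tool's axes at that moment, turning the shorter way round; what a row does not reach only later rows make up. A row lasts 1/10 s, in which the tool goes at most 50 mm and 8.59 degrees, less where a joint would pass 70% of its speed; a pose out of reach is approached as far as the arm can. A call with a number of a shift or a turn outside -1 to 1 is refused whole. A call with a gripper value outside its range is refused whole. The fingers move at their own pace and stop on an object; the grip force is fixed at half the most. Time passes only in rows, so rows that repeat a pose let the fingers close. It gives the time, the measured TCP pose, the force, the opening and the grip force at its end, in the units of the state.
- bot.state(): the state, without advancing time (a new reading comes with each control period).
- bot.snapshot(name): name is "scene" or "top" or "wrist"; returns the picture (420x560x3 uint8, red, green, blue); there is no depth.
- bot.get_calibration(name): a dict with "K" (3x3 intrinsics, pixels), "cam_to_world" (4x4, takes a point from camera to world coordinates); the wrist camera has in their place "mount" (4x4, takes a point from camera to tool coordinates, whose origin is the TCP and whose axes are the flange's). Camera axes: x right, y down, z forward; pixel columns grow to the right and rows downward; lengths in m; the calibration is good to about 2 mm. A picture is of the moment at which its call begins: read the wrist's pose just before it. get_calibration takes no time and is no camera call.
- bot.sign_off(): hands the job in; it is judged then, once.
The state is a dict: "time_s": time; "joint_positions": joint angles; "joint_vel": joint speeds; "tau": joint torques, N m; "eef_pos": TCP position; "tool_rot": TCP orientation; "ft_force": force on the tool from outside, world axes, zero at the start; "moment": the same for the moment, N m; "finger_gap": finger opening in m; "grasp_force": force on a finger pad.
Only numpy, scipy, OpenCV 4.12 (cv2) and the standard library are available. Lean on these libraries where they do the work, as an engineer would, in place of code of your own. Each camera call takes 0.05 s, during which the arm holds its last target. There are 200 camera calls.

## Working session

There is one attempt and no reset: what is moved stays moved. The work goes in short steps, Python scripts to look and compute and a tool call to move; the robot and the scene stay as the last step left them, time stands still between calls to the robot, and variables do not carry over. Pictures are saved under pics/ and viewed, at most 10 in all, crops included, and the job is handed in when it is done.

Besides the shell and the picture viewer there is one more tool, called after "Emit:" as name(argument=value, ...), one argument or row to a line, values as JSON. step_arm: Moves the arm, as the interface text tells. Its arguments: {"type":"object","properties":{"series":{"type":"array"}},"required":["series"]}

```bash
ls; mkdir -p pics; python3 - <<'E'
from station import bot
import cv2,numpy as np
s=bot.state();print(s)
for n in("scene","top"):
    im=bot.snapshot(n);cv2.imwrite(f"pics/{n}0.png",im[:,:,::-1]);c=bot.get_calibration(n);print(n,np.round(c["K"],1).tolist(),np.round(c["cam_to_world"],4).tolist())
print(np.round(bot.get_calibration("wrist")["mount"],4).tolist(),bot.get_calibration("wrist")["K"])
E
```

```text
pics
{'time_s': 0.0, 'joint_positions': array([-1.47352873e+00,  2.07455636e-01,  1.54296231e+00, -1.35659461e-05,
        1.39351948e+00, -1.50482429e-01]), 'joint_vel': array([-8.58354812e-05,  5.43075339e-04, -1.14006739e-03,  4.71629661e-04,
        1.50592360e-03,  3.53692407e-04]), 'tau': array([-9.19379418e-04, -3.83035219e+01, -2.91598141e+01, -2.20373822e-04,
        1.05530143e-02, -9.80686849e-06]), 'eef_pos': array([ 0.14094018, -0.55684119,  0.30270138]), 'tool_rot': array([-3.11519276e+00, -3.87884404e-01, -7.69669029e-05]), 'ft_force': array([-0.55663549, -0.59562159,  0.11969864]), 'moment': array([-0.01363729,  0.00913759,  0.02560871]), 'grasp_force': 0.0, 'finger_gap': 0.08563980411170367}
scene [[535.8, 0.0, 285.4], [0.0, 535.8, 207.4], [0.0, 0.0, 1.0]] [[-0.3541, 0.7292, -0.5856, 1.3665], [0.9352, 0.2784, -0.2187, 0.26], [0.0036, -0.6251, -0.7805, 1.1264], [0.0, 0.0, 0.0, 1.0]]
top [[484.3, 0.0, 276.1], [0.0, 484.3, 202.1], [0.0, 0.0, 1.0]] [[-0.0214, -0.9842, 0.176, 0.3454], [-0.9997, 0.0188, -0.0163, -0.0063], [0.0128, -0.1762, -0.9843, 1.2302], [0.0, 0.0, 0.0, 1.0]]
[[0.0, -0.9525, -0.3044, 0.078], [1.0, -0.0, 0.0002, 0.0026], [-0.0002, -0.3044, 0.9525, -0.0706], [0.0, 0.0, 0.0, 1.0]] [[348.10383483   0.         278.20679255]
 [  0.         348.10383483 210.91416582]
 [  0.           0.           1.        ]]
```

View pics/top0.png

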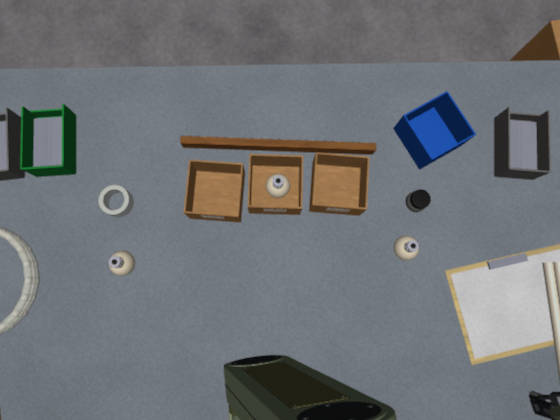

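View pics/scene0.png

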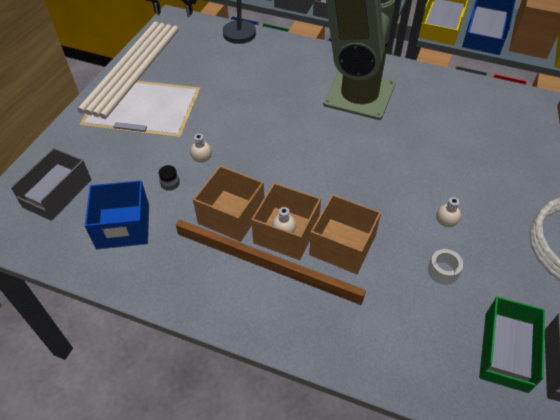

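Top view: the candidate cartons are brown at (214,190), (276,184, which holds a lamp) and (340,183). The look-alikes are the blue carton (435,130), the green bin (48,140) and the grey bins (522,143) and (8,143). Lamps are at (121,263) and (406,247), with the packed one at (278,186). The tape roll is at (114,200), the jar at (418,200), and the stop runs from (181,142) to (375,147). I choose the three brown cartons and the two white lamps on the bench, and will check them in one close crop.

```bash
cat > h.py <<'E'
import numpy as np,cv2
from station import bot
def ray(n,px,z):
    c=bot.get_calibration(n);T=np.array(c["cam_to_world"]);d=T[:3,:3]@np.linalg.inv(c["K"])@np.array([px[0],px[1],1.])
    o=T[:3,3];return (o+d*(z-o[2])/d[2])
def proj(n,P):
    c=bot.get_calibration(n);T=np.linalg.inv(np.array(c["cam_to_world"]));p=c["K"]@(T[:3,:3]@np.array(P)+T[:3,3]);return p[:2]/p[2]
def blobs(im,lo,hi,amin=40):
    m=cv2.inRange(cv2.cvtColor(im,cv2.COLOR_RGB2HSV),lo,hi)
    cs,_=cv2.findContours(m,cv2.RETR_EXTERNAL,cv2.CHAIN_APPROX_NONE)
    return [c[:,0,:] for c in cs if cv2.contourArea(c)>amin]
def fit(c,far,frac=.15):  # far/near boundary line of a blob: (row = a*col+b) over the middle columns
    x0,x1=c[:,0].min(),c[:,0].max();w=x1-x0
    xs=np.arange(int(x0+frac*w),int(x1-frac*w))
    ys=[c[c[:,0]==x,1].min()-.5 if far else c[c[:,0]==x,1].max()+.5 for x in xs if (c[:,0]==x).any()]
    xs=[x for x in xs if (c[:,0]==x).any()]
    l=cv2.fitLine(np.c_[xs,ys].astype(np.float32),cv2.DIST_HUBER,0,.01,.01).ravel()
    f=lambda x:(x,l[3]+(x-l[2])*l[1]/l[0])
    return f(x0),f(x1)
E
python3 - <<'E'
from h import *
im=cv2.imread("pics/top0.png")[:,:,::-1].copy()
for c in blobs(im,(5,90,40),(20,255,255),300):
    x,y,w,h=cv2.boundingRect(c)
    if y<100 or y>260: continue
    zf=.045 if w>120 else .1
    print("brown",x,y,w,h)
    for far,z in((1,zf),(0,0)):
        p,q=fit(c,far);P,Q=ray("top",p,z),ray("top",q,z)
        print("  far" if far else "  near",np.round(P,3),np.round(Q,3),"yaw",round(float(np.arctan2(-(Q-P)[0],-(Q-P)[1])*-1),3))
print("lamps")
for c in blobs(im,(12,10,120),(40,110,255),80):
    x,y,w,h=cv2.boundingRect(c);print(x,y,w,h,np.round(ray("top",(x+w/2-.5,y+h/2-.5),.031),3))
crop=im[110:290,90:450,::-1];cv2.imwrite("pics/crop0.png",cv2.resize(crop,None,fx=2.2,fy=2.2,interpolation=cv2.INTER_CUBIC))
E
```

```text
brown 184 160 60 62
  far [0.657 0.194 0.1  ] [0.644 0.052 0.1  ] yaw -0.09
  near [0.53 0.21 0.  ] [0.516 0.059 0.   ] yaw -0.09
brown 248 154 55 60
  far [0.665 0.04  0.1  ] [ 0.663 -0.09   0.1  ] yaw -0.018
  near [0.541 0.046 0.   ] [ 0.533 -0.093  0.   ] yaw -0.06
brown 181 136 195 79
  far [0.734 0.212 0.045] [ 0.706 -0.281  0.045] yaw -0.056
  near [0.844 0.222 0.   ] [ 0.464 -0.277  0.   ] yaw -0.651
lamps
550 262 10 63 [ 0.32  -0.704  0.031]
544 262 16 106 [ 0.269 -0.69   0.031]
109 251 24 25 [0.415 0.358 0.031]
445 243 115 123 [ 0.297 -0.572  0.031]
395 236 24 24 [ 0.439 -0.348  0.031]
0 228 38 105 [0.38  0.603 0.031]
265 173 25 25 [ 0.604 -0.03   0.031]
```

View pics/crop0.png

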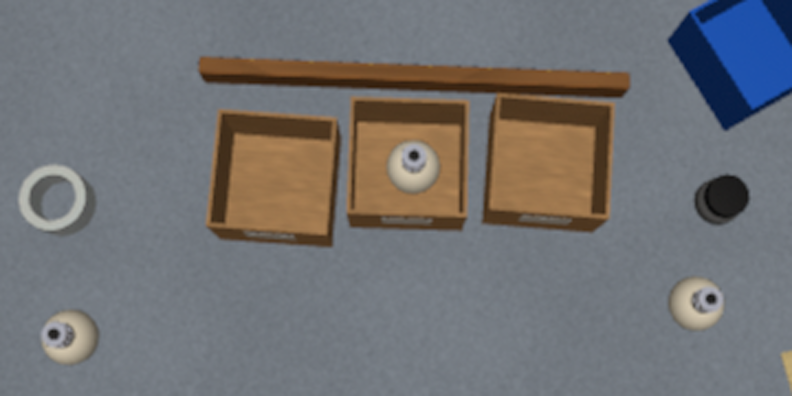

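The crop confirms the three brown cartons (the middle one packed), two loose lamps with grey caps, and the blue box as the look-alike. Next I refine the poses.

```bash
cat >> h.py <<'E'
from scipy.spatial.transform import Rotation as R
def plan(xyz,yaw,show=True):
    s=bot.state();R0=R.from_rotvec(s["tool_rot"]);T=R.from_matrix([[np.cos(yaw),np.sin(yaw),0],[np.sin(yaw),-np.cos(yaw),0],[0,0,-1]])
    d=R0.inv().apply(np.array(xyz)-s["eef_pos"])/.15;r=(R0.inv()*T).as_rotvec()/np.pi
    print("plan",xyz,np.round(d,3),np.round(r,4),"t",s["time_s"],np.round(s["eef_pos"],4))
E
python3 - <<'E'
from h import *
top=cv2.imread("pics/top0.png")[:,:,::-1].copy()
for nm,p in dict(FL=(315.9,154),FR=(368.6,157.7)).items(): print(nm,np.round(ray("top",p,.1),3))
for nm,p in dict(NL=(310,211.4),NR=(361,215)).items(): print(nm,np.round(ray("top",p,0),3))
sc=cv2.imread("pics/scene0.png")[:,:,::-1].copy()
print("lamps from scene")
for c in blobs(sc,(12,10,120),(40,110,255),80):
    x,y,w,h=cv2.boundingRect(c)
    if 15<w<40: print(x,y,w,h,np.round(ray("scene",(x+w/2-.5,y+h-.5-w/2),.031),3))
for n,im in(("top",top),("scene",sc)):
  for P in((.415,.358),(.439,-.348)):
    u,v=proj(n,(*P,.088)).round().astype(int);s=im[v-14:v+15,u-14:u+15]
    hsv=cv2.cvtColor(s,cv2.COLOR_RGB2HSV)
    m=hsv[...,2]<70; yy,xx=np.nonzero(m);print(n,"dark top",m.sum(),np.round(ray(n,(xx.mean()+u-14,yy.mean()+v-14),.089),3) if m.any() else 0)
plan((.48,-.17,.2),-.057)
E
```

```text
FL [ 0.664 -0.124  0.1  ]
FR [ 0.652 -0.251  0.1  ]
NL [ 0.539 -0.114  0.   ]
NR [ 0.527 -0.245  0.   ]
lamps from scene
272 214 24 19 [ 0.587 -0.036  0.031]
438 204 23 19 [0.404 0.356 0.031]
531 199 29 75 [0.47  0.601 0.031]
190 142 22 16 [ 0.422 -0.355  0.031]
top dark top 14 [0.416 0.356 0.089]
top dark top 13 [ 0.439 -0.346  0.089]
scene dark top 8 [0.415 0.356 0.089]
scene dark top 5 [ 0.437 -0.347  0.089]
plan (0.48, -0.17, 0.2) [ 2.824 -1.945  0.69 ] [-0.0007  0.      0.097 ] t 0.1 [ 0.141  -0.5569  0.3028]
```

Emit:
step_arm(
  series=[
    [1, -0.69, 0.25, 0, 0, 0.097, 0],
    [1, -0.69, 0.25, 0, 0, 0.097, 0],
    [1, -0.69, 0.25, 0, 0, 0.097, 0],
    [1, -0.69, 0.25, 0, 0, 0.097, 0],
    [1, -0.69, 0.25, 0, 0, 0.097, 0],
  ],
)

```text
time_s: 0.6
eef_pos: [0.2628, -0.4158, 0.2642]
tool_rot: [-3.135, 0.081, 0.001]
ft_force: [-0.6, -0.1, 0.7]
finger_gap: 0.0852
grasp_force: 0.0
```

Emit:
step_arm(
  series=[
    [0.667, -0.827, 0.2, 0, 0, 0, 0],
    [0.667, -0.827, 0.2, 0, 0, 0, 0],
    [0.667, -0.827, 0.2, 0, 0, 0, 0],
    [0.667, -0.827, 0.2, 0, 0, 0, 0],
    [0.667, -0.827, 0.2, 0, 0, 0, 0],
  ],
)

```text
time_s: 1.1
eef_pos: [0.3685, -0.3012, 0.2358]
tool_rot: [-3.14, 0.084, 0.002]
ft_force: [0.6, 0.3, -0.4]
finger_gap: 0.0853
grasp_force: 0.0
```

Emit:
step_arm(
  series=[
    [0.667, -0.827, 0.2, 0, 0, 0, 0],
    [0.667, -0.827, 0.2, 0, 0, 0, 0],
    [0.667, -0.827, 0.2, 0, 0, 0, 0],
    [0.667, -0.827, 0.2, 0, 0, 0, 0],
    [0.667, -0.827, 0.2, 0, 0, 0, 0],
    [0.667, -0.827, 0.2, 0, 0, 0, 0],
  ],
)

```text
time_s: 1.7
eef_pos: [0.4745, -0.1859, 0.2067]
tool_rot: [3.139, -0.091, -0.0]
ft_force: [0.0, 0.5, -0.7]
finger_gap: 0.0852
grasp_force: 0.0
```

```bash
python3 - <<'E'
from h import *
print(bot.state()["joint_positions"].round(3), bot.state()["ft_force"])
plan((.475,-.184,.108),-.057)
E
```

```text
[-5.430e-01  1.730e-01  1.797e+00 -1.000e-03  1.171e+00  1.087e+00] [ 0.00175628  0.46772156 -0.6673788 ]
plan (0.475, -0.184, 0.108) [ 0.003 -0.014  0.658] [ 0.0004  0.     -0.0004] t 1.7 [ 0.4745 -0.1859  0.2067]
```

Emit:
step_arm(
  series=[
    [0, 0, 0.4, 0, 0, 0, 0],
    [0, 0, 0.66, 0, 0, 0, 0],
    [0, 0, 0.66, 0, 0, 0, 0],
    [0.12, 0, 0.66, 0, 0, 0, 0],
    [0.2, 0, 0.66, 0, 0, 0, 0],
    [0.25, 0, 0.66, 0, 0, 0, 0],
    [0.3, 0, 0.66, 0, 0, 0, 0],
    [0.34, 0, 0.66, 0, 0, 0, 0],
    [0.38, 0, 0.66, 0, 0, 0, 0],
    [0.41, 0, 0.66, 0, 0, 0, 0],
    [0.44, 0, 0.66, 0, 0, 0, 0],
    [0.44, 0, 0.66, 0, 0, 0, 0],
  ],
)

```text
time_s: 2.9
eef_pos: [0.5415, -0.1877, 0.1074]
tool_rot: [3.14, -0.089, 0.001]
ft_force: [0.3, 0.3, -0.5]
finger_gap: 0.0855
grasp_force: 0.0
```

Emit:
step_arm(
  series=[
    [0.03, 0, 0, 0, 0, 0, 0],
    [0.05, 0, 0, 0, 0, 0, 0],
    [0.05, 0, 0, 0, 0, 0, 0],
  ],
)

```text
time_s: 3.2
eef_pos: [0.5489, -0.1883, 0.1074]
tool_rot: [3.14, -0.089, 0.001]
ft_force: [-0.4, -0.2, 0.1]
finger_gap: 0.0852
grasp_force: 0.0
```

```bash
python3 - <<'E'
from h import *
im=bot.snapshot("top");cv2.imwrite("pics/top1.png",cv2.resize(im[110:290,90:450,::-1],None,fx=2.2,fy=2.2,interpolation=cv2.INTER_CUBIC))
E
```

```text
(no output)
```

View pics/top1.png

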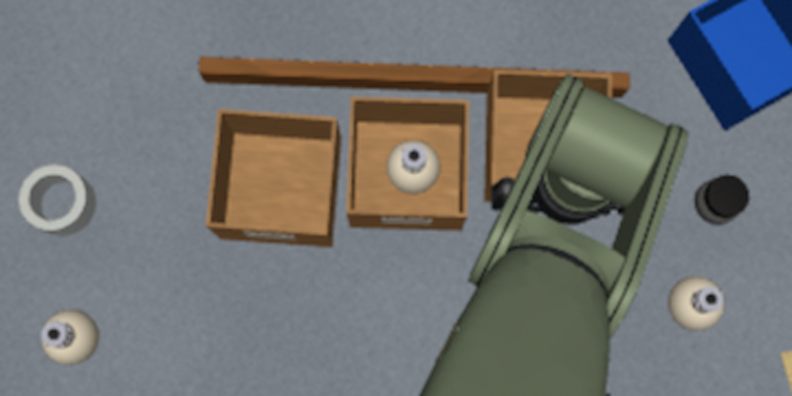

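The right carton has moved up to near the stop: its far rim runs from (314,142) to (366,143) in full-frame pixels. I'll keep pushing until the force rises.

Emit:
step_arm(
  series=[
    [0.02, 0, 0, 0, 0, 0, 0],
    [0.03, 0, 0, 0, 0, 0, 0],
    [0.03, 0, 0, 0, 0, 0, 0],
  ],
)

```text
time_s: 3.55
eef_pos: [0.5502, -0.188, 0.1065]
tool_rot: [-3.139, 0.088, 0.011]
ft_force: [-7.9, -0.4, 2.4]
finger_gap: 0.0852
grasp_force: 0.0
```

```bash
python3 - <<'E'
from h import *
print(ray("top",(314,142.3),.1),ray("top",(366.4,143.2),.1),bot.state()["ft_force"])
im=bot.snapshot("top")
for x in(316,330,345): 
    v=cv2.cvtColor(im,cv2.COLOR_RGB2HSV)[130:160,x];print(v.tolist())
E
```

```text
[ 0.69308008 -0.12025704  0.1       ] [ 0.6885918 -0.2476113  0.1      ] [-7.85566024 -0.36559777  2.36476257]
[[106, 28, 138], [106, 28, 138], [107, 26, 138], [106, 28, 138], [107, 26, 138], [105, 26, 136], [107, 26, 137], [107, 26, 136], [106, 25, 133], [106, 25, 133], [7, 19, 123], [15, 118, 143], [15, 128, 151], [15, 133, 123], [16, 140, 106], [15, 137, 106], [15, 138, 105], [15, 137, 104], [16, 137, 104], [15, 138, 105], [15, 138, 105], [15, 140, 106], [15, 141, 107], [15, 135, 123], [15, 132, 153], [15, 128, 171], [16, 129, 172], [15, 129, 170], [15, 128, 170], [16, 128, 171]]
[[105, 27, 134], [107, 26, 135], [105, 27, 133], [107, 27, 134], [105, 26, 137], [105, 26, 139], [107, 26, 136], [106, 25, 132], [106, 28, 135], [107, 26, 136], [114, 10, 125], [13, 74, 135], [15, 131, 160], [15, 129, 138], [15, 149, 82], [15, 148, 81], [15, 152, 82], [15, 148, 81], [15, 148, 81], [15, 150, 80], [15, 148, 81], [15, 149, 82], [15, 151, 83], [15, 149, 84], [15, 135, 127], [16, 127, 167], [16, 128, 170], [15, 128, 173], [15, 128, 179], [16, 128, 180]]
[[105, 27, 134], [105, 27, 134], [107, 26, 135], [105, 26, 135], [105, 26, 135], [107, 26, 136], [105, 27, 134], [105, 26, 135], [105, 26, 137], [105, 26, 137], [107, 27, 133], [8, 25, 121], [15, 125, 143], [16, 129, 144], [16, 118, 99], [33, 59, 82], [43, 50, 96], [43, 51, 106], [44, 51, 119], [44, 52, 118], [43, 50, 117], [43, 50, 117], [42, 50, 112], [44, 49, 104], [43, 50, 96], [42, 48, 79], [42, 41, 62], [44, 50, 77], [43, 52, 93], [44, 51, 110]]
```

Emit:
step_arm(
  series=[
    [-0.25, 0, 0, 0, 0, 0, 0],
    [-0.5, 0, 0, 0, 0, 0, 0],
    [-0.5, 0, 0, 0, 0, 0, 0],
    [-0.5, -0.3, 0, 0, 0, 0, 0],
    [-0.5, -0.6, 0, 0, 0, 0, 0],
    [-0.5, -1, 0, 0, 0, 0, 0],
    [-0.5, -1, 0, 0, 0, 0, 0],
  ],
)

```text
time_s: 4.3
eef_pos: [0.4869, -0.0305, 0.1077]
tool_rot: [-3.139, 0.083, -0.001]
ft_force: [0.1, -1.0, 0.5]
finger_gap: 0.0852
grasp_force: 0.0
```

Emit:
step_arm(
  series=[
    [0, -0.07, 0, 0, 0, 0, 0],
    [0.1, -0.07, 0, 0, 0, 0, 0],
    [0.15, -0.07, 0, 0, 0, 0, 0],
    [0.18, -0.07, 0, 0, 0, 0, 0],
    [0.2, -0.07, 0, 0, 0, 0, 0],
    [0.22, -0.07, 0, 0, 0, 0, 0],
    [0.24, -0.07, 0, 0, 0, 0, 0],
    [0.26, -0.07, 0, 0, 0, 0, 0],
    [0.28, -0.07, 0, 0, 0, 0, 0],
    [0.3, -0.07, 0, 0, 0, 0, 0],
    [0.32, -0.07, 0, 0, 0, 0, 0],
    [0.34, -0.07, 0, 0, 0, 0, 0],
  ],
)

```text
time_s: 5.5
eef_pos: [0.5381, -0.0268, 0.1072]
tool_rot: [-3.14, 0.089, 0.001]
ft_force: [-2.8, -0.0, -0.4]
finger_gap: 0.0858
grasp_force: 0.0
```

Emit:
step_arm(
  series=[
    [0.02, 0, 0, 0, 0, 0, 0],
    [0.04, 0, 0, 0, 0, 0, 0],
    [0.06, 0, 0, 0, 0, 0, 0],
    [0.08, 0, 0, 0, 0, 0, 0],
    [0.1, 0, 0, 0, 0, 0, 0],
    [0.115, 0, 0, 0, 0, 0, 0],
    [0.13, 0, 0, 0, 0, 0, 0],
    [0.13, 0, 0, 0, 0, 0, 0],
  ],
)

```text
time_s: 6.3
eef_pos: [0.5579, -0.028, 0.1075]
tool_rot: [3.14, -0.089, 0.001]
ft_force: [-2.2, -0.7, -0.0]
finger_gap: 0.0853
grasp_force: 0.0
```

Emit:
step_arm(
  series=[
    [0.01, 0, 0, 0, 0, 0, 0],
    [0.02, 0, 0, 0, 0, 0, 0],
    [0.03, 0, 0, 0, 0, 0, 0],
    [0.03, 0, 0, 0, 0, 0, 0],
  ],
)

```text
time_s: 6.7
eef_pos: [0.5593, -0.0278, 0.1065]
tool_rot: [-3.14, 0.088, 0.011]
ft_force: [-9.1, 0.7, 4.1]
finger_gap: 0.0855
grasp_force: 0.0
```

```bash
python3 - <<'E'
from h import *
print(bot.state()["ft_force"])
plan((.49,.128,.108),-.057)
im=bot.snapshot("scene");cv2.imwrite("pics/sc2.png",im[100:320,150:500,::-1])
E
```

```text
[-9.0840513   0.67830696  4.08385792]
plan (0.49, 0.128, 0.108) [-0.519 -1.011 -0.006] [-0.0001  0.0023  0.0003] t 6.7 [ 0.5593 -0.0278  0.1065]
```

View pics/sc2.png

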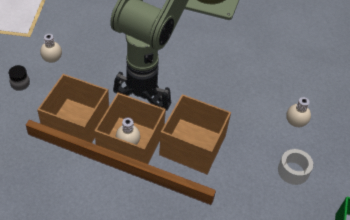

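The right and middle cartons are seated and the packed lamp is upright. Now the left carton.

Emit:
step_arm(
  series=[
    [-0.3, 0, 0, 0, 0, 0, 0],
    [-0.55, 0, 0, 0, 0, 0, 0],
    [-0.55, 0, 0, 0, 0, 0, 0],
    [-0.55, -0.3, 0, 0, 0, 0, 0],
    [-0.55, -0.6, 0, 0, 0, 0, 0],
    [-0.55, -1, 0, 0, 0, 0, 0],
    [-0.55, -1, 0, 0, 0, 0, 0],
  ],
)

```text
time_s: 7.45
eef_pos: [0.4898, 0.1304, 0.1085]
tool_rot: [-3.138, 0.083, -0.007]
ft_force: [-0.1, -0.9, -0.3]
finger_gap: 0.0854
grasp_force: 0.0
```

Emit:
step_arm(
  series=[
    [0.05, -0.03, 0, 0, 0, 0, 0],
    [0.1, -0.03, 0, 0, 0, 0, 0],
    [0.14, -0.03, 0, 0, 0, 0, 0],
    [0.18, -0.03, 0, 0, 0, 0, 0],
    [0.22, -0.03, 0, 0, 0, 0, 0],
    [0.26, -0.03, 0, 0, 0, 0, 0],
    [0.3, -0.03, 0, 0, 0, 0, 0],
    [0.34, -0.03, 0, 0, 0, 0, 0],
    [0.38, -0.03, 0, 0, 0, 0, 0],
    [0.42, -0.03, 0, 0, 0, 0, 0],
    [0.46, -0.03, 0, 0, 0, 0, 0],
    [0.49, -0.03, 0, 0, 0, 0, 0],
  ],
)

```text
time_s: 8.65
eef_pos: [0.5624, 0.1266, 0.1074]
tool_rot: [-3.14, 0.089, -0.001]
ft_force: [-2.8, 0.3, -0.4]
finger_gap: 0.0854
grasp_force: 0.0
```

Emit:
step_arm(
  series=[
    [0.02, 0, 0, 0, 0, 0, 0],
    [0.04, 0, 0, 0, 0, 0, 0],
    [0.05, 0, 0, 0, 0, 0, 0],
    [0.06, 0, 0, 0, 0, 0, 0],
    [0.06, 0, 0, 0, 0, 0, 0],
  ],
)

```text
time_s: 9.15
eef_pos: [0.568, 0.1262, 0.1064]
tool_rot: [3.14, -0.089, -0.011]
ft_force: [-8.1, 0.8, 3.1]
finger_gap: 0.0853
grasp_force: 0.0
```

All three are seated. Now to lamp_a.

Emit:
step_arm(
  series=[
    [-0.3, 0, 0, 0, 0, 0, 0],
    [-0.55, 0, 0, 0, 0, 0, 0],
    [-0.55, 0, -0.3, 0, 0, 0, 0],
    [-0.55, 0, -0.6, 0, 0, 0, 0],
    [-0.55, -0.3, -0.6, 0, 0, 0, 0],
    [-0.55, -0.65, -0.6, 0, 0, 0, 0],
    [-0.55, -1, -0.6, 0, 0, 0, 0],
    [-0.55, -1, -0.6, 0, 0, 0, 0],
  ],
)

```text
time_s: 9.95
eef_pos: [0.4978, 0.2856, 0.1989]
tool_rot: [-3.137, 0.081, -0.007]
ft_force: [0.0, 0.1, 0.0]
finger_gap: 0.0853
grasp_force: 0.0
```

Emit:
step_arm(
  series=[
    [-0.3, -0.25, 0, 0, 0, 0, 0],
    [-0.565, -0.472, 0, 0, 0, 0, 0],
    [-0.565, -0.472, 0, 0, 0, 0, 0],
    [-0.565, -0.472, 0, 0, 0, 0, 0],
    [-0.565, -0.472, 0, 0, 0, 0, 0],
  ],
)

```text
time_s: 10.45
eef_pos: [0.4174, 0.3555, 0.1978]
tool_rot: [-3.14, 0.089, -0.003]
ft_force: [0.1, -1.5, -0.3]
finger_gap: 0.0852
grasp_force: 0.0
```

```bash
python3 - <<'E'
from h import *
s=bot.state();im=bot.snapshot("wrist");top=bot.snapshot("top");cv2.imwrite("pics/w3.png",im[:,:,::-1])
plan((.4155,.356,.134),-.057)
c=bot.get_calibration("wrist");M=np.eye(4);M[:3,:3]=R.from_rotvec(s["tool_rot"]).as_matrix();M[:3,3]=s["eef_pos"];T=M@c["mount"]
p=np.linalg.inv(T)@np.array([.4155,.356,.089,1]);q=c["K"]@p[:3];print("expected cap top",q[:2]/q[2])
# carton check
for cc in blobs(top,(5,90,40),(20,255,255),300):
    x,y,w,h=cv2.boundingRect(cc)
    if y<100 or y>260: continue
    print(x,y,w,h)
    f=lambda p:np.round(ray("top",p,0),3)
    print([f(p) for p in fit(cc,0)])
E
```

```text
plan (0.4155, 0.356, 0.134) [-0.016 -0.005  0.425] [-0.0001 -0.0004 -0.0006] t 10.55 [0.4178 0.3551 0.1977]
expected cap top [273.18294386 250.76214901]
181 136 195 66
[array([0.588, 0.218, 0.   ]), array([ 0.559, -0.283,  0.   ])]
```

View pics/w3.png

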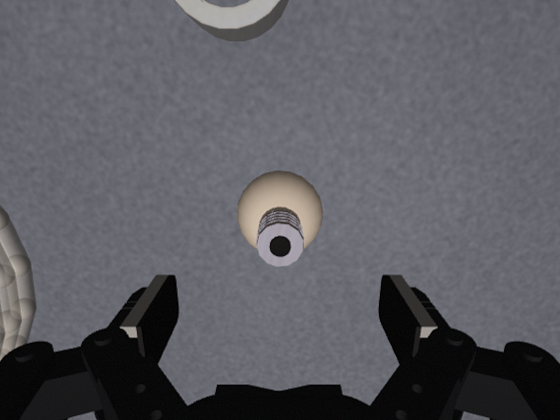

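The wrist view shows lamp_a's cap top at (280,246). It is centred between the fingers (178 and 380), and the ray puts it at tool x≈0. Descend and grip.

Emit:
step_arm(
  series=[
    [-0.005, 0, 0.2, 0, 0, 0, 0],
    [-0.005, 0, 0.35, 0, 0, 0, 0],
    [-0.005, 0, 0.42, 0, 0, 0, 0],
    [-0.005, 0, 0.42, 0, 0, 0, 0],
    [-0.005, 0, 0.42, 0, 0, 0, 1],
    [-0.005, 0, 0.42, 0, 0, 0, 1],
    [-0.005, 0, 0.42, 0, 0, 0, 1],
    [-0.005, 0, 0.42, 0, 0, 0, 1],
    [-0.005, 0, 0.42, 0, 0, 0, 1],
    [-0.005, 0, 0.42, 0, 0, 0, 1],
    [-0.005, 0, 0.42, 0, 0, 0, 1],
    [-0.005, 0, 0.42, 0, 0, 0, 1],
  ],
)

```text
time_s: 11.75
eef_pos: [0.4162, 0.3563, 0.1355]
tool_rot: [-3.14, 0.089, -0.003]
ft_force: [-0.5, -0.6, 6.4]
finger_gap: 0.0249
grasp_force: 58.7
```

Emit:
step_arm(
  series=[
    [0, 0, -0.1, 0, 0, 0, 1],
    [0, 0, -0.4, 0, 0, 0, 1],
    [0, 0, -0.7, 0, 0, 0, 1],
    [0, 0, -1, 0, 0, 0, 1],
    [0, 0, -1, 0, 0, 0, 1],
  ],
)

```text
time_s: 12.25
eef_pos: [0.4188, 0.3583, 0.2934]
tool_rot: [-3.131, 0.089, -0.021]
ft_force: [0.6, -0.1, -0.4]
finger_gap: 0.0252
grasp_force: 58.9
```

```bash
python3 - <<'E'
from h import *
im=bot.snapshot("wrist");cv2.imwrite("pics/w4.png",im[:,:,::-1])
# stop frame: face x=.714 at y=.212; carton centre 65 mm before face at left carton y=.127
plan((.568+.011+.065,.126-.004,.29),-.057)
E
```

```text
plan (0.6439999999999999, 0.122, 0.29) [1.597 1.481 0.002] [-0.0019 -0.0026  0.0001] t 12.3 [0.4174 0.3574 0.2896]
```

View pics/w4.png

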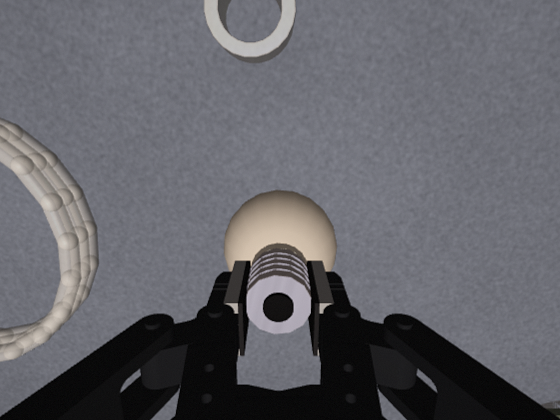

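Lamp_a is held upright by its cap. I carry it to the left carton.

Emit:
step_arm(
  series=[
    [0.25, 0.23, 0, 0, 0, 0, 1],
    [0.5, 0.46, 0, 0, 0, 0, 1],
    [0.8, 0.74, 0, 0, 0, 0, 1],
    [0.8, 0.74, 0, 0, 0, 0, 1],
    [0.8, 0.74, 0, 0, 0, 0, 1],
  ],
)

```text
time_s: 12.8
eef_pos: [0.5295, 0.2365, 0.2827]
tool_rot: [3.139, -0.095, -0.005]
ft_force: [-0.5, 1.0, 0.1]
finger_gap: 0.0252
grasp_force: 59.1
```

Emit:
step_arm(
  series=[
    [0.25, 0.23, 0, 0, 0, 0, 1],
    [0.5, 0.46, 0, 0, 0, 0, 1],
    [0.7, 0.66, 0, 0, 0, 0, 1],
    [0.8, 0.74, 0, 0, 0, 0, 1],
    [0.8, 0.74, 0, 0, 0, 0, 1],
    [0.8, 0.74, 0, 0, 0, 0, 1],
    [0.8, 0.74, 0, 0, 0, 0, 1],
  ],
)

```text
time_s: 13.5
eef_pos: [0.6411, 0.1227, 0.2838]
tool_rot: [-3.14, 0.086, 0.003]
ft_force: [-0.5, 0.3, -0.8]
finger_gap: 0.025
grasp_force: 59.1
```

```bash
python3 - <<'E'
from h import *
im=bot.snapshot("wrist");cv2.imwrite("pics/w5.png",im[:,:,::-1]);print(bot.state()["ft_force"])
plan((.644,.124,.145),-.057)
E
```

```text
[ 0.50956993  0.33170383 -0.68197628]
plan (0.644, 0.124, 0.145) [ 0.019 -0.009  0.927] [-0.0001  0.0005  0.0008] t 13.55 [0.6412 0.1227 0.284 ]
```

View pics/w5.png

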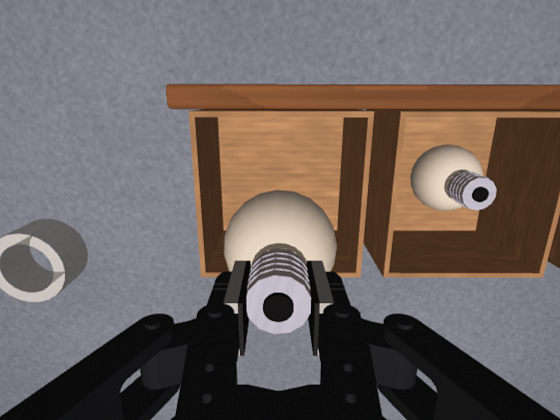

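The wrist view shows the left carton square to the stop, with its rim over u 192–370 and v 112–275. The lamp is centred, with the carton centre about 6 mm further forward. I lower gently.

Emit:
step_arm(
  series=[
    [0.03, 0, 0.15, 0, 0, 0, 1],
    [0.03, 0, 0.3, 0, 0, 0, 1],
    [0.03, 0, 0.42, 0, 0, 0, 1],
    [0.03, 0, 0.53, 0, 0, 0, 1],
    [0.03, 0, 0.62, 0, 0, 0, 1],
    [0.03, 0, 0.7, 0, 0, 0, 1],
    [0.03, 0, 0.77, 0, 0, 0, 1],
    [0.03, 0, 0.83, 0, 0, 0, 1],
    [0.03, 0, 0.88, 0, 0, 0, 1],
    [0.03, 0, 0.91, 0, 0, 0, 1],
    [0.03, 0, 0.93, 0, 0, 0, 1],
    [0.03, 0, 0.93, 0, 0, 0, 1],
  ],
)

```text
time_s: 14.75
eef_pos: [0.647, 0.1204, 0.1446]
tool_rot: [3.14, -0.09, -0.0]
ft_force: [0.5, -0.6, -0.1]
finger_gap: 0.0251
grasp_force: 59.1
```

Emit:
step_arm(
  series=[
    [0, 0, 0.006, 0, 0, 0, 1],
    [0, 0, 0.012, 0, 0, 0, 1],
    [0, 0, 0.018, 0, 0, 0, 1],
    [0, 0, 0.018, 0, 0, 0, 1],
  ],
)

```text
time_s: 15.15
eef_pos: [0.6471, 0.1205, 0.1422]
tool_rot: [-3.14, 0.089, -0.0]
ft_force: [-0.4, -0.1, 0.2]
finger_gap: 0.0253
grasp_force: 59.1
```

Emit:
step_arm(
  series=[
    [0, 0, 0.004, 0, 0, 0, 1],
    [0, 0, 0.008, 0, 0, 0, 1],
    [0, 0, 0.008, 0, 0, 0, 1],
  ],
)

```text
time_s: 15.45
eef_pos: [0.647, 0.1205, 0.1408]
tool_rot: [-3.14, 0.089, 0.0]
ft_force: [-0.7, -0.3, -0.4]
finger_gap: 0.025
grasp_force: 59.1
```

Emit:
step_arm(
  series=[
    [0, 0, 0.004, 0, 0, 0, 1],
    [0, 0, 0.007, 0, 0, 0, 1],
    [0, 0, 0.007, 0, 0, 0, 1],
  ],
)

```text
time_s: 15.75
eef_pos: [0.647, 0.1205, 0.1398]
tool_rot: [3.14, -0.089, -0.0]
ft_force: [0.0, 0.2, 0.1]
finger_gap: 0.0251
grasp_force: 59.1
```

Emit:
step_arm(
  series=[
    [0, 0, 0.005, 0, 0, 0, 1],
    [0, 0, 0.005, 0, 0, 0, 1],
  ],
)

```text
time_s: 15.95
eef_pos: [0.6472, 0.1205, 0.1396]
tool_rot: [3.14, -0.089, 0.001]
ft_force: [-1.0, -0.3, 0.8]
finger_gap: 0.0251
grasp_force: 59.2
```

Emit:
step_arm(
  series=[
    [0, 0, 0.004, 0, 0, 0, 1],
    [0, 0, 0.004, 0, 0, 0, 1],
  ],
)

```text
time_s: 16.15
eef_pos: [0.6474, 0.1205, 0.1396]
tool_rot: [-3.14, 0.089, -0.002]
ft_force: [-1.2, -2.1, 5.0]
finger_gap: 0.0253
grasp_force: 59.3
```

Contact at z≈0.1396 with 5 N. I ease off slightly, open halfway and rise.

Emit:
step_arm(
  series=[
    [0, 0, -0.003, 0, 0, 0, 1],
    [0, 0, -0.003, 0, 0, 0, 1],
    [0, 0, -0.003, 0, 0, 0, 0.65],
    [0, 0, -0.003, 0, 0, 0, 0.55],
    [0, 0, -0.003, 0, 0, 0, 0.45],
    [0, 0, -0.003, 0, 0, 0, 0.45],
    [0, 0, -0.003, 0, 0, 0, 0.45],
    [0, 0, -0.003, 0, 0, 0, 0.45],
  ],
)

```text
time_s: 16.95
eef_pos: [0.647, 0.1205, 0.1389]
tool_rot: [3.14, -0.089, -0.0]
ft_force: [-0.2, 0.2, 0.4]
finger_gap: 0.0471
grasp_force: 0.0
```

Emit:
step_arm(
  series=[
    [0, 0, -0.05, 0, 0, 0, 0.45],
    [0, 0, -0.2, 0, 0, 0, 0.45],
    [0, 0, -0.4, 0, 0, 0, 0.45],
    [0, 0, -0.4, 0, 0, 0, 0.45],
    [0, 0, -0.4, 0, 0, 0, 0.45],
  ],
)

```text
time_s: 17.45
eef_pos: [0.6479, 0.1205, 0.2008]
tool_rot: [-3.14, 0.089, -0.005]
ft_force: [-0.3, -0.5, -0.4]
finger_gap: 0.0469
grasp_force: 0.0
```

```bash
python3 - <<'E'
from h import *
im=bot.snapshot("wrist");cv2.imwrite("pics/w6.png",im[:,:,::-1])
plan((.438,-.3465,.2),-.057)
E
```

```text
plan (0.438, -0.3465, 0.2) [-1.214  3.187 -0.006] [-0.     -0.0001  0.    ] t 17.5 [0.6469 0.1205 0.1992]
```

View pics/w6.png

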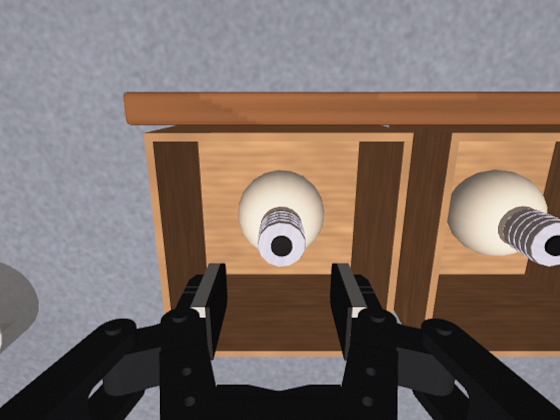

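Lamp_a stands upright in the left carton (cap top at (282,246)). Now to lamp_b.

Emit:
step_arm(
  series=[
    [-0.1, 0.27, 0, 0, 0, 0, 0],
    [-0.2, 0.54, 0, 0, 0, 0, 0],
    [-0.303, 0.797, 0, 0, 0, 0, 0],
    [-0.303, 0.797, 0, 0, 0, 0, 0],
  ],
)

```text
time_s: 17.9
eef_pos: [0.5919, -0.0, 0.1969]
tool_rot: [3.139, -0.097, -0.009]
ft_force: [-0.7, 0.2, -0.5]
finger_gap: 0.0858
grasp_force: 0.0
```

Emit:
step_arm(
  series=[
    [-0.1, 0.27, 0, 0, 0, 0, 0],
    [-0.2, 0.54, 0, 0, 0, 0, 0],
    [-0.303, 0.797, 0, 0, 0, 0, 0],
    [-0.303, 0.797, 0, 0, 0, 0, 0],
  ],
)

```text
time_s: 18.3
eef_pos: [0.5406, -0.1162, 0.1976]
tool_rot: [3.14, -0.097, -0.005]
ft_force: [0.2, 1.5, 0.0]
finger_gap: 0.0854
grasp_force: 0.0
```

Emit:
step_arm(
  series=[
    [-0.1, 0.27, 0, 0, 0, 0, 0],
    [-0.2, 0.54, 0, 0, 0, 0, 0],
    [-0.303, 0.797, 0, 0, 0, 0, 0],
    [-0.303, 0.797, 0, 0, 0, 0, 0],
  ],
)

```text
time_s: 18.7
eef_pos: [0.4893, -0.2327, 0.1983]
tool_rot: [3.14, -0.097, -0.002]
ft_force: [-0.1, 0.3, -0.1]
finger_gap: 0.0855
grasp_force: 0.0
```

Emit:
step_arm(
  series=[
    [-0.1, 0.27, 0, 0, 0, 0, 0],
    [-0.2, 0.54, 0, 0, 0, 0, 0],
    [-0.303, 0.797, 0, 0, 0, 0, 0],
    [-0.303, 0.797, 0, 0, 0, 0, 0],
    [-0.303, 0.797, 0, 0, 0, 0, 0],
    [-0.303, 0.797, 0, 0, 0, 0, 0],
    [-0.303, 0.797, 0, 0, 0, 0, 0],
  ],
)

```text
time_s: 19.4
eef_pos: [0.4391, -0.3448, 0.1986]
tool_rot: [-3.139, 0.086, 0.001]
ft_force: [-0.4, 0.3, 0.2]
finger_gap: 0.0855
grasp_force: 0.0
```

```bash
python3 - <<'E'
from h import *
s=bot.state();im=bot.snapshot("wrist")
plan((.438,-.3465,.135),-.057)
h=cv2.cvtColor(im,cv2.COLOR_RGB2HSV)
m=(h[...,2]<70).astype(np.uint8);m[:, :210]=0;m[:,350:]=0;m[:150]=0;m[320:]=0
n,_,st,ce=cv2.connectedComponentsWithStats(m)
c=bot.get_calibration("wrist");T=np.array(c["mount"])
for i in range(1,n):
    if st[i,4]<100:continue
    d=T[:3,:3]@np.linalg.inv(c["K"])@np.array([*ce[i],1.]);t=(s["eef_pos"][2]-.089-T[2,3])/d[2]
    print(st[i],ce[i],"tool xy",(T[:3,3]+t*d)[:2])
E
```

```text
plan (0.438, -0.3465, 0.135) [-0.006  0.011  0.425] [-0.0003  0.0001  0.0007] t 19.45 [ 0.4391 -0.345   0.1987]
[275 234  20  20 332] [284.31626506 243.2560241 ] tool xy [0.00214175 0.00590111]
```

Emit:
step_arm(
  series=[
    [0.01, 0.02, 0.2, 0, 0, 0, 0],
    [0.01, 0.02, 0.35, 0, 0, 0, 0],
    [0.01, 0.02, 0.425, 0, 0, 0, 0],
    [0.01, 0.02, 0.425, 0, 0, 0, 0],
    [0.01, 0.02, 0.425, 0, 0, 0, 1],
    [0.01, 0.02, 0.425, 0, 0, 0, 1],
    [0.01, 0.02, 0.425, 0, 0, 0, 1],
    [0.01, 0.02, 0.425, 0, 0, 0, 1],
    [0.01, 0.02, 0.425, 0, 0, 0, 1],
    [0.01, 0.02, 0.425, 0, 0, 0, 1],
    [0.01, 0.02, 0.425, 0, 0, 0, 1],
    [0.01, 0.02, 0.425, 0, 0, 0, 1],
  ],
)

```text
time_s: 20.65
eef_pos: [0.4402, -0.35, 0.1364]
tool_rot: [3.139, -0.09, 0.002]
ft_force: [-0.4, 1.9, 5.7]
finger_gap: 0.0251
grasp_force: 58.7
```

Emit:
step_arm(
  series=[
    [0, 0, -0.1, 0, 0, 0, 1],
    [0, 0, -0.4, 0, 0, 0, 1],
    [0, 0, -0.7, 0, 0, 0, 1],
    [0, 0, -1, 0, 0, 0, 1],
    [0, 0, -1, 0, 0, 0, 1],
    [0, 0, -1, 0, 0, 0, 1],
  ],
)

```text
time_s: 21.25
eef_pos: [0.44, -0.3502, 0.2875]
tool_rot: [3.137, -0.089, 0.004]
ft_force: [-0.1, 0.5, -1.4]
finger_gap: 0.0255
grasp_force: 58.9
```

```bash
python3 - <<'E'
from h import *
# same stop-frame x as lamp_a placing (.647,.1205), right carton y about -.186
y=-.186;plan((.646+.057*(y-.1205),y,.29),-.057)
E
```

```text
plan (0.6285295, -0.186, 0.29) [ 1.192 -1.164 -0.017] [ 0.0009 -0.0009  0.    ] t 21.25 [ 0.44   -0.3502  0.2875]
```

Emit:
step_arm(
  series=[
    [0.22, -0.22, 0, 0, 0, 0, 1],
    [0.44, -0.43, 0, 0, 0, 0, 1],
    [0.6, -0.58, 0, 0, 0, 0, 1],
    [0.6, -0.58, 0, 0, 0, 0, 1],
  ],
)

```text
time_s: 21.65
eef_pos: [0.5359, -0.2643, 0.2826]
tool_rot: [-3.137, 0.082, 0.005]
ft_force: [0.1, -0.5, -1.6]
finger_gap: 0.0247
grasp_force: 59.0
```

Emit:
step_arm(
  series=[
    [0.22, -0.22, 0, 0, 0, 0, 1],
    [0.42, -0.42, 0, 0, 0, 0, 1],
    [0.54, -0.54, 0, 0, 0, 0, 1],
    [0.59, -0.585, 0, 0, 0, 0, 1],
    [0.59, -0.585, 0, 0, 0, 0, 1],
    [0.59, -0.585, 0, 0, 0, 0, 1],
  ],
)

```text
time_s: 22.25
eef_pos: [0.6266, -0.1863, 0.2842]
tool_rot: [-3.14, 0.091, 0.004]
ft_force: [0.8, -0.0, -0.6]
finger_gap: 0.0248
grasp_force: 59.1
```

```bash
python3 - <<'E'
from h import *
s=bot.state();im=bot.snapshot("wrist");print(s["eef_pos"])
h=cv2.cvtColor(im,cv2.COLOR_RGB2HSV);m=cv2.inRange(h,(5,90,40),(20,255,255))
c=bot.get_calibration("wrist");T=np.array(c["mount"])
def tool(p,z):
    d=T[:3,:3]@np.linalg.inv(c["K"])@np.array([*p,1.]);t=(s["eef_pos"][2]-z-T[2,3])/d[2];return (T[:3,3]+t*d)[:2].round(4)
# brown runs / brightness profile along row 180 and right edge
row=m[200];e=np.nonzero(np.diff(row.astype(int)))[0];print("row200 edges",e.tolist(),[tool((u,200),.1).tolist() for u in e])
v=h[200,:,2].astype(int);print("V row200",v[180:400:4].tolist())
for u in(215,345):
    col=m[:,u];e=np.nonzero(np.diff(col.astype(int)))[0];print(u,e.tolist(),[tool((u,r),.1).tolist() for r in e])
plan((.6285,-.186,.145),-.057)
E
```

```text
[ 0.62657625 -0.18631867  0.284182  ]
row200 edges [66, 143, 248, 305, 359] [[0.006, -0.1589], [0.006, -0.1004], [0.006, -0.0205], [0.006, 0.0229], [0.006, 0.064]]
V row200 [69, 66, 82, 186, 65, 66, 71, 67, 67, 62, 186, 183, 178, 176, 178, 179, 179, 124, 105, 114, 118, 123, 129, 132, 129, 126, 126, 123, 117, 108, 101, 91, 177, 170, 171, 174, 176, 180, 185, 72, 74, 76, 73, 74, 191, 162, 143, 141, 150, 145, 148, 145, 143, 147, 149]
215 [87, 279] [[0.0871, -0.0411], [-0.0613, -0.0493]]
345 [87, 279] [[0.0871, 0.0486], [-0.0613, 0.0572]]
plan (0.6285, -0.186, 0.145) [ 0.015 -0.005  0.93 ] [ 0.      0.0006 -0.0005] t 22.3 [ 0.6265 -0.1866  0.2845]
```

Emit:
step_arm(
  series=[
    [0.025, 0, 0.15, 0, 0, 0, 1],
    [0.025, 0, 0.3, 0, 0, 0, 1],
    [0.025, 0, 0.42, 0, 0, 0, 1],
    [0.025, 0, 0.53, 0, 0, 0, 1],
    [0.025, 0, 0.62, 0, 0, 0, 1],
    [0.025, 0, 0.7, 0, 0, 0, 1],
    [0.025, 0, 0.77, 0, 0, 0, 1],
    [0.025, 0, 0.83, 0, 0, 0, 1],
    [0.025, 0, 0.88, 0, 0, 0, 1],
    [0.025, 0, 0.91, 0, 0, 0, 1],
    [0.025, 0, 0.93, 0, 0, 0, 1],
    [0.025, 0, 0.93, 0, 0, 0, 1],
  ],
)

```text
time_s: 23.5
eef_pos: [0.6315, -0.1855, 0.1455]
tool_rot: [-3.14, 0.089, 0.0]
ft_force: [0.5, -0.0, -0.1]
finger_gap: 0.0253
grasp_force: 59.1
```

Emit:
step_arm(
  series=[
    [0, 0, 0.006, 0, 0, 0, 1],
    [0, 0, 0.012, 0, 0, 0, 1],
    [0, 0, 0.016, 0, 0, 0, 1],
    [0, 0, 0.016, 0, 0, 0, 1],
  ],
)

```text
time_s: 23.9
eef_pos: [0.6316, -0.1856, 0.1435]
tool_rot: [3.14, -0.089, 0.0]
ft_force: [-0.4, -0.6, -0.1]
finger_gap: 0.0251
grasp_force: 59.1
```

Emit:
step_arm(
  series=[
    [0, 0, 0.005, 0, 0, 0, 1],
    [0, 0, 0.01, 0, 0, 0, 1],
    [0, 0, 0.01, 0, 0, 0, 1],
  ],
)

```text
time_s: 24.2
eef_pos: [0.6314, -0.1855, 0.1417]
tool_rot: [-3.14, 0.089, 0.001]
ft_force: [-0.0, -0.5, -0.7]
finger_gap: 0.025
grasp_force: 59.1
```

Emit:
step_arm(
  series=[
    [0, 0, 0.005, 0, 0, 0, 1],
    [0, 0, 0.005, 0, 0, 0, 1],
  ],
)

```text
time_s: 24.4
eef_pos: [0.6315, -0.1855, 0.141]
tool_rot: [-3.14, 0.089, 0.0]
ft_force: [-0.8, 0.8, 0.4]
finger_gap: 0.0253
grasp_force: 59.1
```

Emit:
step_arm(
  series=[
    [0, 0, 0.004, 0, 0, 0, 1],
    [0, 0, 0.004, 0, 0, 0, 1],
  ],
)

```text
time_s: 24.6
eef_pos: [0.6316, -0.1856, 0.1406]
tool_rot: [3.14, -0.089, 0.0]
ft_force: [0.1, -0.2, -1.3]
finger_gap: 0.0249
grasp_force: 59.1
```

Emit:
step_arm(
  series=[
    [0, 0, 0.003, 0, 0, 0, 1],
    [0, 0, 0.003, 0, 0, 0, 1],
  ],
)

```text
time_s: 24.8
eef_pos: [0.6317, -0.1856, 0.1405]
tool_rot: [3.14, -0.089, 0.001]
ft_force: [-0.4, 0.5, 1.1]
finger_gap: 0.0251
grasp_force: 59.1
```

Emit:
step_arm(
  series=[
    [0, 0, 0.003, 0, 0, 0, 1],
    [0, 0, 0.003, 0, 0, 0, 1],
  ],
)

```text
time_s: 25.0
eef_pos: [0.6319, -0.1856, 0.1405]
tool_rot: [3.14, -0.089, 0.001]
ft_force: [-1.2, 0.7, 5.2]
finger_gap: 0.0254
grasp_force: 59.2
```

Contact again with 5 N. I release and rise, then move clear towards the robot at height.

Emit:
step_arm(
  series=[
    [0, 0, -0.003, 0, 0, 0, 1],
    [0, 0, -0.003, 0, 0, 0, 1],
    [0, 0, -0.003, 0, 0, 0, 0.65],
    [0, 0, -0.003, 0, 0, 0, 0.55],
    [0, 0, -0.003, 0, 0, 0, 0.45],
    [0, 0, -0.003, 0, 0, 0, 0.45],
    [0, 0, -0.003, 0, 0, 0, 0.45],
    [0, 0, -0.003, 0, 0, 0, 0.45],
  ],
)

```text
time_s: 25.8
eef_pos: [0.6315, -0.1855, 0.1399]
tool_rot: [-3.14, 0.089, 0.0]
ft_force: [-0.4, -0.4, -0.1]
finger_gap: 0.047
grasp_force: 0.0
```

Emit:
step_arm(
  series=[
    [0, 0, -0.05, 0, 0, 0, 0.45],
    [0, 0, -0.2, 0, 0, 0, 0.45],
    [0, 0, -0.5, 0, 0, 0, 0.45],
    [0, 0, -0.8, 0, 0, 0, 0.45],
    [-0.3, 0, -1, 0, 0, 0, 0.45],
    [-0.6, 0, -1, 0, 0, 0, 0.45],
    [-1, 0, -1, 0, 0, 0, 0.45],
    [-1, 0, -1, 0, 0, 0, 0.45],
  ],
)

```text
time_s: 26.6
eef_pos: [0.4766, -0.1754, 0.2891]
tool_rot: [-3.138, 0.091, 0.008]
ft_force: [0.6, 1.3, -0.6]
finger_gap: 0.0469
grasp_force: 0.0
```

Emit:
step_arm(
  series=[
    [-0.3, 0.3, 0, 0, 0, 0, 0.45],
    [-0.5, 0.6, 0, 0, 0, 0, 0.45],
    [-0.5, 1, 0, 0, 0, 0, 0.45],
    [-0.5, 1, 0, 0, 0, 0, 0.45],
    [-0.5, 1, 0, 0, 0, 0, 0.45],
  ],
)

```text
time_s: 27.1
eef_pos: [0.398, -0.3261, 0.2911]
tool_rot: [3.137, -0.097, 0.002]
ft_force: [0.0, 0.3, 0.1]
finger_gap: 0.047
grasp_force: 0.0
```

```bash
python3 - <<'E'
from h import *
t=bot.snapshot("top");s=bot.snapshot("scene")
a=cv2.resize(t[110:290,90:450,::-1],None,fx=1.6,fy=1.6,interpolation=cv2.INTER_CUBIC);b=cv2.resize(s[130:310,150:510,::-1],None,fx=1.6,fy=1.6,interpolation=cv2.INTER_CUBIC)
cv2.imwrite("pics/end.png",np.vstack([a,b]))
g=blobs(t,(5,90,40),(20,255,255),300)
for c in g:
    x,y,w,h=cv2.boundingRect(c)
    if not 100<y<260: continue
    for lo,hi in((185,240),(250,303),(312,366)):
        xs=np.array([u for u in range(lo+6,hi-6)]);ys=np.array([c[c[:,0]==u,1].max()+.5 for u in xs if (c[:,0]==u).any()])
        xs=np.array([u for u in xs if (c[:,0]==u).any()])
        if len(xs)<10: continue
        k=np.polyfit(xs,ys,1);P,Q=[ray("top",(u,np.polyval(k,u)),0) for u in(lo,hi)]
        m=(P+Q)/2;print("carton near mid",m.round(3),"slope",round((P-Q)[0]/(P-Q)[1],3),"dist to face",round((.714+.057*(m[1]-.212)-m[0])*1000-130,1),"mm gap")
E
```

```text
carton near mid [0.582 0.137 0.   ] slope 0.058 dist to face -2.7 mm gap
carton near mid [ 0.573 -0.028  0.   ] slope 0.056 dist to face -3.1 mm gap
carton near mid [ 0.565 -0.19   0.   ] slope 0.051 dist to face -3.5 mm gap
```

View pics/end.png

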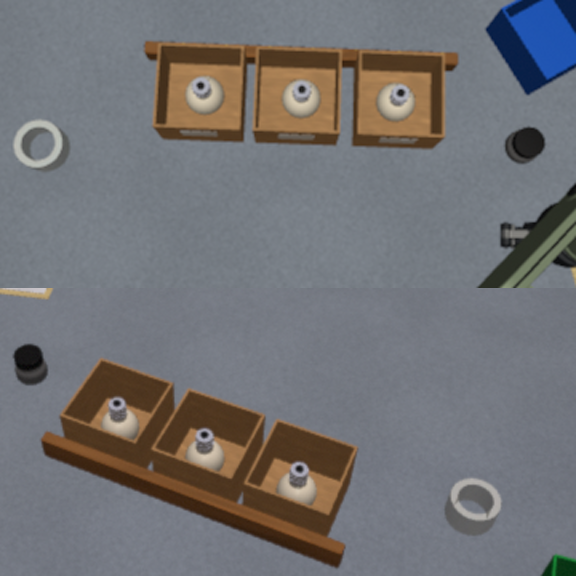

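The picture shows all three cartons in a straight row, square against the stop (slopes 0.051–0.058 against the stop's 0.057). Each holds one upright lamp (top view caps at (203,88), (301,92) and (400,95)). The tape roll and jar are in place, and the arm is clear.

```bash
python3 -c "
from station import bot
print(bot.sign_off())"
```

```text
the job is handed in; nothing more can be done
None
```

The job is handed in at about 27 s of robot time; the sign-off gave no verdict, but the last pictures show the three cartons in one row square against the stop, one upright lamp in each, and the tape roll and jar where they were.

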